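# Offer up the matching hinge leaf and hold it for the pin

### The arm

A 7-joint arm with a two-finger parallel gripper is mounted at the origin on a cart in front of the work surface, level with it; the furniture and walls round the work are solid. World frame = base frame: x ahead of the robot, y to its left, z up, the work surface at z = 0. Lengths are in m, angles in rad, forces in N, time in s.
With the tool pointing down it reaches from about 0.4 to 0.85 m from the base axis. Payload 4.5 kg.
Tool frame: the origin (TCP) lies midway between the tips of the shut fingers; the grasp point (between the pads) lies 19 mm behind it; z points along the fingers, y is the line along which they close (so a half turn about z gives the same grasp; the last joint's range is limited). The gripper opens to 88 mm and grips with 3 to 60 N. Pads are 18 mm wide; open, the fingers measure 123 mm over their backs; the gripper's body (75 mm by 187 mm) begins 45 mm behind the grasp point.
Start: joints at [-1.209, 0.689, -0.195, 1.565, 0.157, 0.902, -0.215], TCP at [0.201, 0.592, 0.239] pointing down, gripper open.
Joint ranges: [-3.01, 3.01], [-0.46, 2.08], [-1.47, 1.51], [0.13, 2.56], [-1, 4.14], [0.04, 2.09], [-2.66, 2.66]. Speed limits (rad/s): [2.57, 2.57, 3.14, 3.14, 3.14, 3.14, 3.14].

### API

Orientations are given as a unit quaternion [x, y, z, w].
In Python, from plant import r, eyes, finish_job gives the robot as it stands. The module is installed in compiled form; this text tells all that it offers.
- The arm moves only by the tool move_arm, never from a script. Its argument "motion" is a list of rows, each a list of 7 numbers: the shift along the tool's x, y, z in mm, then the turn, a rotation vector about the tool's x, y, z in degrees, then the closure, from 0 (fully open) to 1 (shut). A call has 1 to 5 rows; each row is the pose to reach, as a shift and turn from the pose commanded when the call began, along the tool's axes at that moment; what a row does not reach only later rows make up. A row lasts 1/8 s, in which the tool goes at most 62.5 mm and 10.7 degrees, less where a joint would pass 70% of its speed; a pose out of reach is approached as far as the arm can. A call with a gripper value outside its range is refused whole. The fingers move at their own pace and stop on an object; "newtons" is the grip in N (left out, the last holds). Time passes only in rows, so rows that repeat a pose let the fingers close. It gives the time, the measured TCP pose, the force, the opening and the grip force at its end, in the units of the state.
- r.get_state(): the state, without advancing time (a new reading comes with each control period).
- eyes.snapshot(name): name is "side" or "top"; returns a dict with "frame" (400x640x3 uint8, red, green, blue), "z_map" (400x640 float32, m along the optical axis (not along the pixel's ray), 0 where there is no reading), "intrinsics" (3x3 intrinsics, pixels), "world_to_cam" (4x4, takes a point from world to camera coordinates). Camera axes: x right, y down, z forward; pixel columns grow to the right and rows downward; lengths in m; the calibration is good to about 2 mm. A picture is of the moment at which its call begins.
- finish_job(): hands the job in; it is judged then, once.
The state is a dict: "clock": time; "q": joint angles; "qd": joint speeds; "joint_torque": joint torques, N m; "tool_pos": TCP position; "eef_rot": TCP orientation; "contact_force": force on the tool from outside, world axes, zero at the start; "moment": the same for the moment, N m; "opening": opening from 0.0 (shut) to 1.0 (fully open); "finger_force": force on a finger pad.
Only numpy, scipy, OpenCV 4.12 (cv2) and the standard library are available. Lean on these libraries where they do the work, as an engineer would, in place of code of your own. Each camera call takes 0.05 s, during which the arm holds its last target. There are 200 camera calls.

### The job

Two loose door pieces lie on the bench: take the one whose hinge leaf fits the leaf on the jamb block, and bring it up so that its knuckle sits between the jamb's two knuckles and all three holes line up for the pin, the piece level and in line with the jamb. Finish still holding it there in the gripper, in mid-air and not leaning on the jamb, ready for a mate to slide the pin in. Leave everything else, the pin and the other door piece included, where it lies.

Things in the scene. Friction and masses are not known exactly. Their poses are not given: they have to be found in the camera images.
- jamb_hole (a point): Pin axis of the jamb's hinge leaf: middle of the 33 mm gap between its two steel knuckles (tubes 20 mm outside, 14 mm hole, each 14 mm long), 61.5 mm above the bench. x runs along the pin axis, y points level away from the block, z up. The block's face is 16 mm behind (y = -16 mm); nothing lies below or in front of the gap.
- jamb: Jamb: wooden block fixed to the bench, 80 x 80 x 60 mm, with a 14 mm high bead along the top edge away from the hinge and a steel leaf with two knuckles on top. Origin under its centre, axes parallel to those of jamb_hole, which lies 56 mm from it along +y.
- door_single_centre (a point): Centre of the block of the piece that fits (leaf with ONE knuckle), 16 mm above the bench as it lies: oak, 32 x 90 x 32 mm, 3 mm steel strap leaf on top. Knuckle at the -y end: steel tube along x, 26 mm long, 20 mm outside, 14 mm hole, centre 61 mm from here along -y and 17.5 mm up. 0.1 to 0.17 kg; grip across the 32 mm sides. Fitted, its axes point the same ways as jamb_hole's.
- door_single_hole (a point): Centre of the knuckle hole of that piece; same axes, x along the hole. It has to come to jamb_hole.
- door_double_centre (a point): Centre of the wooden block of the other door piece, which does not fit and is to be left alone. Same block and strap, but its leaf has TWO knuckles 14 mm long with a 33 mm gap between, 61 mm over all, like the jamb's. The two pieces may lie in either place.
- hinge_pin: Steel hinge pin, 8 mm thick and 80 mm long, with a 14 mm head, lying on the bench; left alone. Origin under its middle, x along it.
- masking_tape: Cream roll of tape, 90 mm across, 25 mm high, lying flat; left alone. Origin under its centre.
- screwdriver: Screwdriver with a yellow handle, 183 x 22 x 26 mm, lying along its x axis; left alone. Origin under its middle.
- marker: Black and blue marker, 18 x 128 x 18 mm, lying along its y axis; left alone. Origin under its middle.
- tape_measure: Yellow tape measure, 64 x 89 x 33 mm, lying on its side; left alone. Origin under its middle.

How it is judged:
On the way:
1. the piece with the single knuckle is held in the gripper, off the bench (height (world z) of door_single_centre above 0.03 m and contact force between the fingers and door_single above 1 N), for 0.2 s.
At the end, for the whole second after the job is handed in: Single knuckle between the jamb's: hole within 4 mm of the pin axis up-down and in-out and 6 mm of mid-gap, axes parallel within 0.08 rad, level within 0.12 rad, still, on the jamb's outer side, gripped by the fingers (over 2 N), touching the jamb with under 10 N (x of door_single_hole in the frame of jamb_hole between -0.006 and 0.006 m and y of door_single_hole in the frame of jamb_hole between -0.004 and 0.004 m and z of door_single_hole in the frame of jamb_hole between -0.004 and 0.004 m and angle between the x axis of door_single_hole and the x axis of jamb_hole, either way round below 0.08 rad and angle between door_single_centre's own z axis and vertical below 0.12 rad and y of door_single_centre in the frame of jamb_hole above 0.04 m and contact force between the fingers and door_single above 2 N and contact force between door_single and jamb below 10 N and linear speed of door_single below 0.02 m/s); the arm keeps its last pose, push and grip.
It fails at once if the other door piece or a thing on the bench is moved by more than 30 mm (distance of any of door_double_centre, hinge_pin, masking_tape, screwdriver, marker, tape_measure from where it was at the start of the episode above 0.03 m).
It also fails if it takes over 32 s, if anything falls off the work surface, if the arm or the gripper's body presses on something with over 40 N, if the wrist force passes 120 N, or if a joint passes its speed limit or range.

## Working session

There is one attempt and no reset: what is moved stays moved. The work goes in short steps, Python scripts to look and compute and a tool call to move; the robot and the scene stay as the last step left them, time stands still between calls to the robot, and variables do not carry over. Pictures are saved under pics/ and viewed, at most 10 in all, crops included, and the job is handed in when it is done.

Besides the shell and the picture viewer there is one more tool, called after "Call:" as a command line: name --pt "numbers of a row" for each row, then --argument value for the rest. move_arm: Moves the arm, as the interface text tells. Its arguments: {"type":"object","properties":{"motion":{"type":"array","items":{"type":"array","items":{"type":"number"}}},"newtons":{"type":"number"}},"required":["motion"]}

```bash
mkdir -p pics; cat > h.py <<'E'
import numpy as np, cv2
from plant import r, eyes, finish_job
def snap(name):
    s=eyes.snapshot(name); K=np.array(s["intrinsics"]);T=np.array(s["world_to_cam"]);z=s["z_map"]
    v,u=np.mgrid[:400,:640]
    c=np.stack([(u-K[0,2])*z/K[0,0],(v-K[1,2])*z/K[1,1],z],-1)
    W=(c-T[:3,3])@T[:3,:3]; W[z==0]=np.nan
    return s["frame"],W,K,T
E
python3 - <<'E'
from h import *
for n in("side","top"):
    f,W,K,T=snap(n); cv2.imwrite(f"pics/{n}0.png",f[:,:,::-1]); np.save(f"{n}0.npy",W)
    print(n,T.round(3).tolist(),K.round(1).tolist())
print({k:np.round(v,3).tolist() for k,v in r.get_state().items()})
E
```

```text
side [[0.999, -0.039, 0.012, -0.558], [-0.017, -0.659, -0.752, 0.108], [0.037, 0.751, -0.659, 1.026], [0.0, 0.0, 0.0, 1.0]] [[434.3, 0.0, 311.7], [0.0, 434.3, 207.5], [0.0, 0.0, 1.0]]
top [[-0.001, -1.0, 0.001, 0.085], [-0.996, 0.001, -0.087, 0.55], [0.087, -0.001, -0.996, 0.996], [0.0, 0.0, 0.0, 1.0]] [[431.4, 0.0, 330.5], [0.0, 431.4, 195.5], [0.0, 0.0, 1.0]]
{'clock': 0.1, 'q': [-1.209, 0.69, -0.194, 1.566, 0.157, 0.902, -0.215], 'qd': [0.001, -0.002, 0.0, -0.0, 0.0, 0.001, -0.001], 'joint_torque': [-0.004, -52.85, -1.272, -15.384, -0.053, 0.002, 0.0], 'tool_pos': [0.201, 0.591, 0.238], 'eef_rot': [0.163, 0.987, -0.001, -0.0], 'contact_force': [0.719, 0.885, -0.294], 'moment': [-0.008, -0.008, -0.038], 'finger_force': 0.0, 'opening': 1.0}
```

View pics/top0.png

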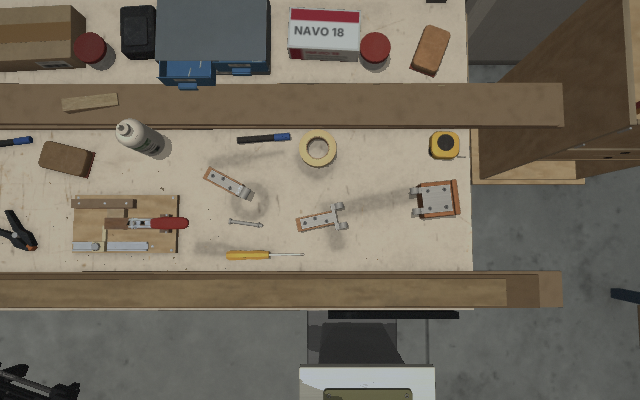

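View pics/side0.png

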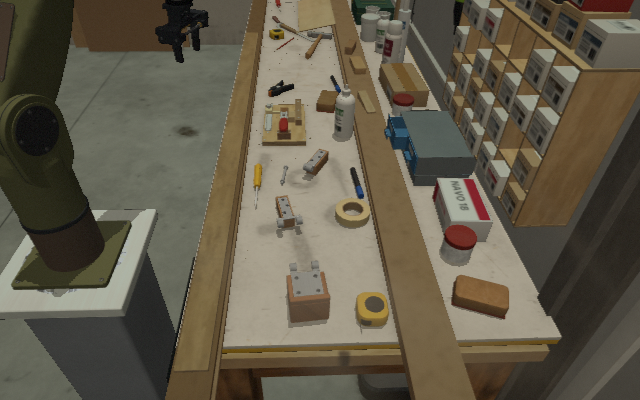

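The top view shows the single-knuckle piece at about (228,182) with its knuckle at (248,193). The double is at (318,219), with knuckles at (337,206) and (341,227). The jamb is at (435,199), with knuckles at (413,190) and (413,208). Next I'll measure from the depth map.

```bash
python3 - <<'E'
from h import *
W=np.load("top0.npy")
f=cv2.imread("pics/top0.png")
def reg(n,u0,u1,v0,v1,lo,hi):
    P=W[v0:v1,u0:u1].reshape(-1,3); m=(P[:,2]>lo)&(P[:,2]<hi); P=P[m]
    if len(P)<3: print(n,len(P));return
    (c,s,a)=cv2.minAreaRect((P[:,:2]*1000).astype(np.float32))
    print(n,len(P),"c",np.round(c,1),"s",np.round(s,1),"ang",round(a,1),"z",np.percentile(P[:,2],[5,50,95]).round(4))
reg("bench",270,300,160,180,-.05,.1)
reg("single",195,262,160,208,.015,.06)
reg("double",290,355,196,240,.015,.06)
reg("jamb",400,470,172,225,.03,.1)
reg("jamb knuck",400,418,172,225,.03,.1)
reg("jambtop",420,470,172,225,.055,.1)
for n,v0,v1 in(("rail1",275,300),("rail2",90,120)):
    reg(n,200,450,v0,v1,-.1,.3)
reg("fixture",70,190,190,255,.01,.3)
a=cv2.resize(f[160:210,195:265],None,fx=8,fy=8,interpolation=2)[:, :560]
b=cv2.resize(f[172:222,400:470],None,fx=8,fy=8,interpolation=2)
c=np.zeros((600,800,3),np.uint8); 
a=cv2.resize(a,(400,286));b=cv2.resize(b,(400,286));d=cv2.resize(f[196:246,290:360],(400,286),interpolation=2)
c[:286,:400]=a;c[:286,400:]=b;c[300:586,:400]=d
cv2.imwrite("pics/crops.png",c)
E
```

```text
bench 598 c [615.9 196.2] s [71.5 47.7] ang 89.6 z [-0.0037 -0.0006  0.0023]
single 636 c [578.8 328.4] s [116.4  31.8] ang 61.7 z [0.0299 0.0339 0.0419]
double 713 c [494.  107.7] s [ 60.8 115.6] ang 11.4 z [0.0296 0.034  0.0417]
jamb 1478 c [ 539.2 -151.2] s [ 80.1 106.3] ang 5.8 z [0.0565 0.0624 0.0735]
jamb knuck 89 c [ 534.6 -104.7] s [61.3 16.5] ang 1.6 z [0.062  0.0694 0.0725]
jambtop 1308 c [ 540.  -159.4] s [79.8 89.9] ang 5.6 z [0.0577 0.0624 0.0736]
rail1 6232 c [337.3  98.3] s [580.7  55.2] ang 89.9 z [0.0222 0.0307 0.034 ]
rail2 7478 c [767.2  98.3] s [596.1  73.8] ang 90.0 z [0.0322 0.0353 0.0383]
fixture 6168 c [484.9 546.8] s [297.7 135.2] ang 89.9 z [0.0144 0.0189 0.085 ]
```

View pics/crops.png

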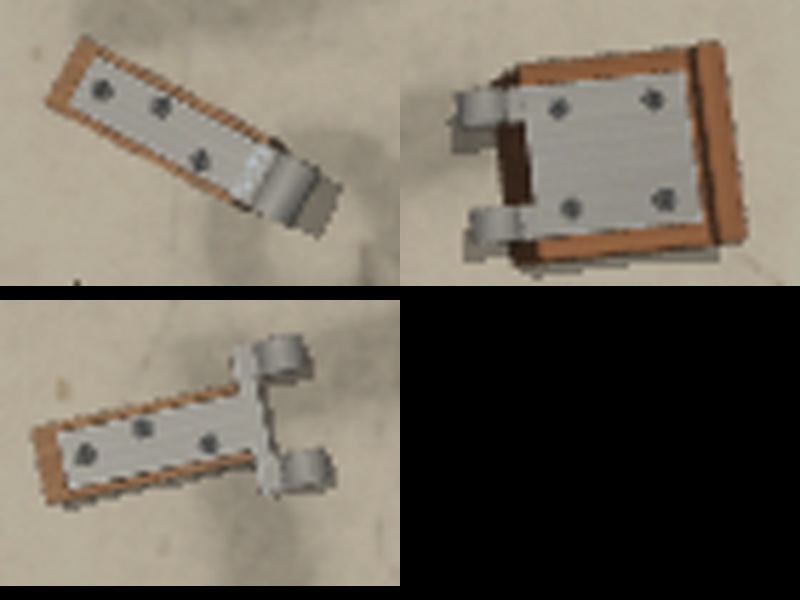

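The crops confirm which piece is which. Measured sizes match (116 x 32, 61, 80 x 106 mm):
- **Single piece:** yaw −28.3°, centre about (585,340) mm.
- **Jamb:** yaw 5.7°, hole about (535,−108) mm.

I'm setting out towards the single piece.

Call:
move_arm --pt "-44 -12.5 0 0 0 10 0" --pt "-88 -25 0 0 0 20 0" --pt "-132 -37.5 0 0 0 30 0" --pt "-176 -50 0 0 0 40 0" --pt "-220 -62.5 0 0 0 50 0"

```text
clock: 0.72
tool_pos: [0.3903, 0.4606, 0.2384]
eef_rot: [0.567, 0.824, -0.0, -0.0]
contact_force: [-0.4, 0.4, -0.8]
opening: 0.999
finger_force: 0.0
```

```bash
cat >> h.py <<'E'
from scipy.spatial.transform import Rotation as R
def go(x,y,z,yaw):
    "mm world target TCP, closing-axis yaw deg -> tool shift mm, turn deg (from measured pose)"
    s=r.get_state(); Q=R.from_quat(s["eef_rot"]); t=np.radians(yaw)
    yt=np.array([np.cos(t),np.sin(t),0]); zt=np.array([0,0,-1.]); G=R.from_matrix(np.stack([np.cross(yt,zt),yt,zt],1))
    d=Q.inv().apply(np.array([x,y,z])-1000*np.array(s["tool_pos"]))
    print("t",s["clock"],"pos",np.round(1000*np.array(s["tool_pos"]),1),"shift",d.round(1),"turn",np.degrees((Q.inv()*G).as_rotvec()).round(1),"q",np.round(s["q"],2),"F",np.round(s["contact_force"],1),"grip",s["finger_force"],s["opening"])
E
python3 -c "
from h import *
go(579.3,329.2,120,-28.3)"
```

```text
t 0.725 pos [390.3 460.6 238.4] shift [-190.2  129.8  118.4] turn [-0.   0.  49.2] q [-0.96  0.66  0.03  1.64 -0.03  0.85 -0.55] F [-0.4  0.4 -0.8] grip 0.0 0.9992421547218373
```

Call:
move_arm --pt "-38 26 20 0 0 10 0" --pt "-76 52 45 0 0 20 0" --pt "-114 78 70 0 0 30 0" --pt "-152 104 95 0 0 40 0" --pt "-190 130 118 0 0 49 0"

```text
clock: 1.35
tool_pos: [0.58, 0.3308, 0.1193]
eef_rot: [0.857, 0.515, -0.001, -0.0]
contact_force: [0.5, 0.7, -0.3]
opening: 1.0
finger_force: 0.0
```

```bash
python3 - <<'E'
from h import *
f,W,K,T=snap("side"); g,W2,_,_=snap("top")
c=np.zeros((600,800,3),np.uint8)
c[:300,:400]=cv2.resize(f[110:230,240:400],(400,300)); c[300:,:400]=cv2.resize(g[130:250,180:340],(400,300)); 
c[:300,400:]=cv2.resize(f[230:350,240:400],(400,300))
cv2.imwrite("pics/b.png",c[:,:,::-1])
go(579.3,329.2,6,-28.3)
E
```

```text
t 1.45 pos [582.8 324.4 117.7] shift [  3.3  -5.8 111.7] turn [ 0.2  0.4 -0.1] q [-0.69  0.9   0.22  1.53 -0.25  0.74 -0.86] F [-0.7 -1.2 -0.4] grip 0.0 1.0009196927741768
```

View pics/b.png

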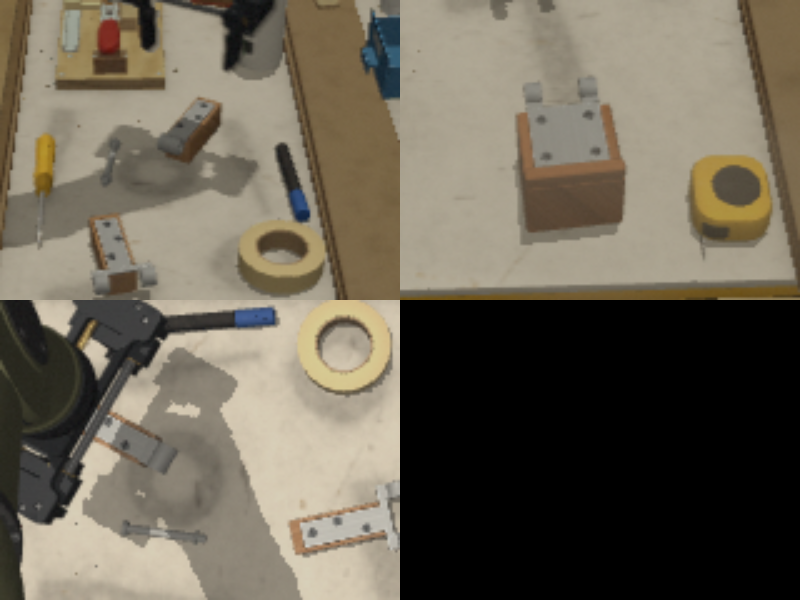

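The fingers straddle the piece and its yaw matches the gripper's. In the side crop the tips at (148,40) and (235,55) agree with the TCP projection at (188,58). I'll descend and check the settled pose.

Call:
move_arm --pt "0 0 25 0 0 0 0" --pt "0 0 50 0 0 0 0" --pt "0 0 65 0 0 0 0" --pt "0 0 65 0 0 0 0"

```text
clock: 1.95
tool_pos: [0.5783, 0.3317, 0.0547]
eef_rot: [0.856, 0.517, -0.001, -0.0]
contact_force: [0.7, 0.9, 0.2]
opening: 0.999
finger_force: 0.0
```

```bash
python3 -c "
from h import *
go(579.3,329.2,6,-28.3)"
```

```text
t 1.95 pos [578.3 331.7  54.7] shift [-1.6  2.1 48.7] turn [-0.1  0.1  0.6] q [-0.69  0.99  0.19  1.56 -0.27  0.63 -0.84] F [0.7 0.9 0.2] grip 0.0 0.9993927750772424
```

Call:
move_arm --pt "-1.5 2 25 0 0 0.5 0" --pt "-1.5 2 42 0 0 0.5 0" --pt "-1.5 2 48 0 0 0.5 0" --pt "-1.5 2 48 0 0 0.5 0" --pt "-1.5 2 48 0 0 0.5 0"

```text
clock: 2.58
tool_pos: [0.581, 0.3298, 0.0085]
eef_rot: [0.858, 0.513, 0.001, 0.0]
contact_force: [-0.7, 0.3, 0.3]
opening: 1.002
finger_force: 0.0
```

Call:
move_arm --pt "0 0 0 0 0 0 1" --pt "0 0 0 0 0 0 1" --pt "0 0 0 0 0 0 1" --pt "0 0 0 0 0 0 1" --pt "0 0 0 0 0 0 1" --newtons 40

```text
clock: 3.2
tool_pos: [0.5804, 0.3294, 0.0077]
eef_rot: [0.858, 0.513, 0.0, -0.0]
contact_force: [-0.1, -0.7, 0.3]
opening: 0.454
finger_force: 0.0
```

Call:
move_arm --pt "0 0 0 0 0 0 1" --pt "0 0 0 0 0 0 1" --pt "0 0 0 0 0 0 1"

```text
clock: 3.58
tool_pos: [0.5803, 0.3295, 0.0077]
eef_rot: [0.858, 0.513, -0.0, -0.0]
contact_force: [-0.4, 0.0, 0.3]
opening: 0.357
finger_force: 40.0
```

Call:
move_arm --pt "0 0 -10 0 0 0 1" --pt "0 0 -35 0 0 0 1" --pt "0 0 -70 0 0 0 1" --pt "0 0 -90 0 0 0 1" --pt "0 0 -90 0 0 0 1"

```text
clock: 4.2
tool_pos: [0.5814, 0.33, 0.0995]
eef_rot: [0.858, 0.513, 0.002, 0.0]
contact_force: [0.2, -0.5, -1.2]
opening: 0.363
finger_force: 40.0
```

```bash
python3 -c "
from h import *
go(540,10,98,5.7)"
```

```text
t 4.2 pos [581.4 330.   99.5] shift [-301.4  115.1    0.8] turn [  0.1  -0.1 -34. ] q [-0.69  0.93  0.21  1.54 -0.26  0.7  -0.86] F [ 0.2 -0.5 -1.2] grip 39.999160347506404 0.3630506146179299
```

Call:
move_arm --pt "-40 14 0 0 0 -5 1" --pt "-90 32 0 0 0 -12 1" --pt "-140 50 0 0 0 -19 1" --pt "-190 68 0 0 0 -26 1" --pt "-240 86 0 0 0 -34 1"

```text
clock: 4.82
tool_pos: [0.5412, 0.0757, 0.0966]
eef_rot: [0.669, 0.743, -0.001, -0.001]
contact_force: [0.8, -0.8, -1.1]
opening: 0.358
finger_force: 40.0
```

```bash
python3 -c "
from h import *
go(527,-30,98,5.7)"
```

```text
t 4.825 pos [541.2  75.7  96.6] shift [-103.6  -25.2   -1.4] turn [-0.1 -0.   0.3] q [-0.21  0.8  -0.02  1.92  0.03  0.42 -0.15] F [ 0.8 -0.8 -1.1] grip 39.999759988859296 0.3576389106188094
```

Call:
move_arm --pt "-40 -10 0 0 0 0 1" --pt "-80 -19 0 0 0 0 1" --pt "-104 -25 0 0 0 0 1" --pt "-104 -25 30 0 0 0 1" --pt "-104 -25 60 0 0 0 1"

```text
clock: 5.45
tool_pos: [0.5275, -0.0291, 0.0363]
eef_rot: [0.671, 0.741, -0.0, -0.0]
contact_force: [-0.3, 0.6, -0.6]
opening: 0.362
finger_force: 40.0
```

Call:
move_arm --pt "0 0 0 0 0 0 1" --pt "0 0 0 0 0 0 1"

```text
clock: 5.7
tool_pos: [0.5279, -0.0285, 0.0378]
eef_rot: [0.671, 0.742, -0.0, -0.0]
contact_force: [-0.0, 0.4, -0.8]
opening: 0.362
finger_force: 40.0
```

```bash
python3 - <<'E'
from h import *
go(530.1,-59.6,35.7,5.7)
f,W,K,T=snap("side"); g,W2,K2,T2=snap("top")
np.savez("pre.npz",f=f,W=W,g=g,W2=W2,K=K,T=T,K2=K2,T2=T2)
c=np.zeros((600,800,3),np.uint8)
c[:,:400]=cv2.resize(f[220:340,270:350],(400,600),interpolation=2); c[:400,400:]=cv2.resize(g[160:240,380:460],(400,400),interpolation=2)
cv2.imwrite("pics/pre.png",c[:,:,::-1])
E
```

```text
t 5.7 pos [527.9 -28.5  37.8] shift [-31.1  -0.9   2.1] turn [-0. -0.  0.] q [-0.02  0.9  -0.03  1.99  0.09  0.26 -0.02] F [-0.   0.4 -0.8] grip 39.9989244248718 0.3620450635815077
```

View pics/pre.png

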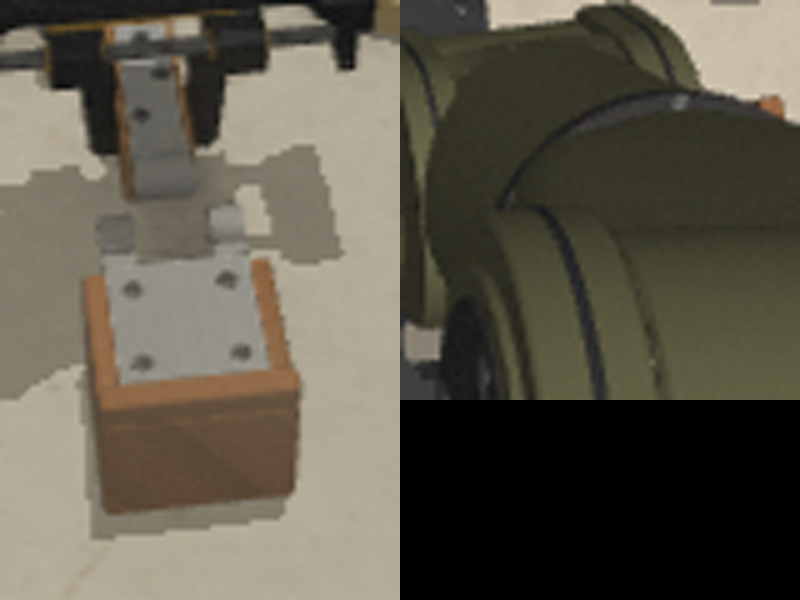

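The side view shows the held knuckle centred at crop (164,177), which is pixel (302.8,255.4), just short of the gap between the jamb knuckles at crop x 134 to 208. I'll measure both in the jamb frame using depth.

```bash
python3 - <<'E'
from h import *
d=np.load("pre.npz");W=d["W"];hsv=cv2.cvtColor(d["f"],cv2.COLOR_RGB2HSV)
t=np.radians(5.7);ex=np.array([np.cos(t),np.sin(t)]);ey=np.array([-ex[1],ex[0]]);o=np.array([534.9,-108.4])
def J(P): 
    q=P[:,:2]*1000-o; return np.c_[q@ex,q@ey,P[:,2]*1000]
def rg(n,u0,u1,v0,v1,lo,hi,m=None):
    P=J(W[v0:v1,u0:u1].reshape(-1,3)); P=P[(P[:,2]>lo)&(P[:,2]<hi)]
    print(n,len(P),"min/max",np.percentile(P,[1,50,99],axis=0).round(1).tolist()); return P
def px(a,b): return 270+a/5,220+b/5
a=rg("kL",289,298,262,271,55,85)
b=rg("kR",311,320,260,269,55,85)
c=rg("held",295,311,251,260,55,90)
s=rg("strap",295,306,233,250,55,90)
l=rg("leaf",293,322,275,294,55,75)
def plane(P):
    A=np.c_[P[:,:2],np.ones(len(P))]; return np.linalg.lstsq(A,P[:,2],rcond=None)[0].round(4)
print("strap plane",plane(s),"leaf",plane(l))
# edges of held piece via sub-pixel rows, line fits of block side edges: pixel rays on plane
def ray(u,v,z):
    K,T=d["K"],d["T"];D=T[:3,:3].T@np.linalg.solve(K,[u,v,1]);C=-T[:3,:3].T@T[:3,3];return J((C+D*(z/1000-C[2])/D[2])[None])[0].round(1)
for n,(A,B),z in(("kL in",(134,232),66),("kR in",(208,222),66),("kL out",(97,235),66),("kR out",(246,222),66),("hL",(133,180),66),("hR",(196,178),66),
   ("strapL",(118,60),63),("strapR",(183,60),63),("strapL near",(132,150),63),("strapR near",(190,150),63)):
    print(n,ray(*px(A,B),z))
E
```

```text
kL 55 min/max [[-28.8, -11.3, 61.7], [-22.1, -6.2, 68.4], [-15.3, 5.3, 72.2]]
kR 59 min/max [[18.1, -12.3, 56.9], [24.3, -6.1, 68.4], [31.4, 6.8, 72.4]]
held 112 min/max [[-12.0, 17.9, 57.1], [0.7, 23.9, 70.4], [14.6, 45.7, 75.0]]
strap 187 min/max [[-10.8, 45.8, 61.2], [2.1, 70.3, 65.0], [16.0, 98.0, 68.6]]
leaf 550 min/max [[-27.2, -75.5, 59.5], [2.1, -50.7, 62.7], [32.6, -25.0, 65.7]]
strap plane [-1.76000e-02  5.90000e-03  6.44823e+01] leaf [-7.80000e-03 -1.07000e-02  6.22317e+01]
kL in [-13.5  -4.   66. ]
kR in [18.2 -2.4 66. ]
kL out [-29.2  -3.6  66. ]
kR out [34.2 -4.5 66. ]
hL [-10.7  25.4  66. ]
hR [16.5 23.1 66. ]
strapL [ -8.9 102.8  63. ]
strapR [20.7 99.  63. ]
strapL near [-8.8 45.8 63. ]
strapR near [16.5 42.6 63. ]
```

Call:
move_arm --pt "0 0 2 0 0 0 1" --pt "-8 0 2 0 0 0 1" --pt "-17 0 2 0 0 0 1" --pt "-25 0 2 0 0 0 1" --pt "-29 0 2 0 0 0 1"

```text
clock: 6.42
tool_pos: [0.5308, -0.0587, 0.0357]
eef_rot: [0.671, 0.741, -0.0, 0.0]
contact_force: [0.6, 1.6, -2.4]
opening: 0.36
finger_force: 40.0
```

Call:
move_arm --pt "0 0 0 0 0 0 1" --pt "0 0 0 0 0 0 1"

```text
clock: 6.68
tool_pos: [0.5308, -0.0571, 0.0357]
eef_rot: [0.671, 0.742, 0.0, -0.0]
contact_force: [-0.5, 0.5, -1.7]
opening: 0.359
finger_force: 40.0
```

```bash
python3 - <<'E'
from h import *
go(530.1,-59.6,35.7,5.7)
F=[];Ws=[]
for i in range(6):
    f,W,K,T=snap("side");Ws.append(W);F.append(f)
W=np.nanmean(Ws,0);f=np.mean(F,0).astype(np.uint8)
np.savez("fit.npz",W=W,f=f,K=K,T=T)
c=cv2.resize(f[235:295,272:342],(700,600),interpolation=cv2.INTER_CUBIC)
cv2.imwrite("pics/fit.png",c[:,:,::-1])
t=np.radians(5.7);ex=np.array([np.cos(t),np.sin(t)]);ey=np.array([-ex[1],ex[0]]);o=np.array([534.9,-108.4])
q=W[...,:2]*1000-o;X=q@ex;Y=q@ey;Z=W[...,2]*1000
for n,lo,hi in(("L",-27,-17),("M",-8,10),("R",20,30)):
    m=(X>lo)&(X<hi)&(np.abs(Y)<16)&(Z>50)&(Z<90)
    y,z=Y[m],Z[m]
    # fit circle radius 10: least squares on centre
    from scipy.optimize import least_squares
    k=(z>64)
    s=least_squares(lambda p:np.hypot(y[k]-p[0],z[k]-p[1])-10,[0,61.5],loss="soft_l1")
    print(n,m.sum(),"centre",s.x.round(2),"top",np.percentile(z,95).round(1),"ymin",np.percentile(y,3).round(1))
m=(Y>25)&(Y<75)&(np.abs(X)<9)&(Z>50)&(Z<75);print("strap z",np.median(Z[m]),m.sum())
m=(Y<-25)&(Y>-75)&(np.abs(X)<25)&(Z>50)&(Z<70);print("leaf z",np.median(Z[m]),m.sum())
E
```

```text
t 6.675 pos [530.8 -57.1  35.7] shift [-2.5 -0.9 -0. ] turn [ 0. -0.  0.] q [ 0.04  0.9  -0.04  1.97  0.11  0.26  0.01] F [-0.5  0.5 -1.7] grip 39.999021235853434 0.358923017688351
L 47 centre [-0.72 60.95] top 71.4 ymin -15.4
M 89 centre [ 1.39 60.88] top 70.9 ymin -8.6
R 46 centre [-0.79 60.86] top 71.0 ymin -15.6
strap z 62.736282402249245 126
leaf z 62.75962938984847 477<stdin>:6: RuntimeWarning: Mean of empty slice
```

View pics/fit.png

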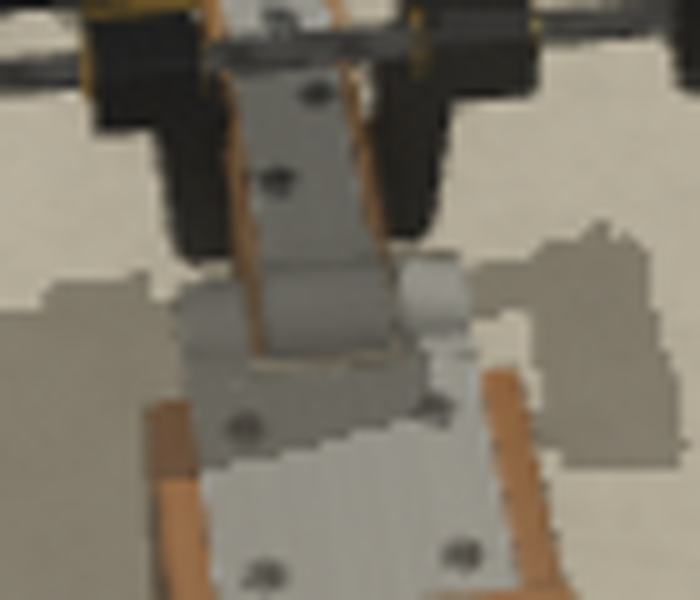

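The knuckle is in the gap at crop (328,310), and its height matches the jamb's. It sits about 2 mm too far out and about 1.5 mm towards the right knuckle (left gap about 16 px, right about 4 px), so I'll nudge it.

Call:
move_arm --pt "-1 -1.4 0 0 0 0 1" --pt "-2 -1.4 0 0 0 0 1" --pt "-2 -1.4 0 0 0 0 1" --pt "-2 -1.4 0 0 0 0 1" --pt "-2 -1.4 0 0 0 0 1"

```text
clock: 7.6
tool_pos: [0.5296, -0.0596, 0.0357]
eef_rot: [0.671, 0.742, 0.0, -0.0]
contact_force: [-0.1, -0.3, -0.1]
opening: 0.361
finger_force: 40.0
```

```bash
python3 - <<'E' 2>/dev/null
from h import *
from scipy.optimize import least_squares
go(530.1,-59.6,35.7,5.7)
Ws=[];F=[]
for i in range(6):
    f,W,K,T=snap("side");Ws.append(W);F.append(f)
W=np.nanmean(Ws,0);f=np.mean(F,0).astype(np.uint8)
cv2.imwrite("pics/fit2.png",cv2.resize(f[235:295,272:342],(700,600),interpolation=cv2.INTER_CUBIC)[:,:,::-1])
t=np.radians(5.7);ex=np.array([np.cos(t),np.sin(t)]);ey=np.array([-ex[1],ex[0]]);o=np.array([534.9,-108.4])
q=W[...,:2]*1000-o;X=q@ex;Y=q@ey;Z=W[...,2]*1000
for n,lo,hi in(("L",-27,-17),("M-",-10,0),("M+",2,12),("R",20,30)):
    m=(X>lo)&(X<hi)&(np.abs(Y)<16)&(Z>64)&(Z<90);y,z=Y[m],Z[m]
    s=least_squares(lambda p:np.hypot(y-p[0],z-p[1])-10,[0,61.5],loss="soft_l1");print(n,m.sum(),s.x.round(2))
for n,m in(("strap",(Y>22)&(Y<75)&(np.abs(X)<9)&(Z>50)&(Z<75)),("leaf",(Y<-25)&(Y>-75)&(np.abs(X)<25)&(Z>50)&(Z<70))):
    print(n,np.linalg.lstsq(np.c_[X[m],Y[m],np.ones(m.sum())],Z[m],rcond=None)[0].round(3))
go(0,0,0,5.7)
E
```

```text
t 7.6 pos [529.6 -59.6  35.7] shift [-0.1  0.5 -0. ] turn [ 0. -0.  0.] q [ 0.05  0.9  -0.04  1.98  0.11  0.26  0.02] F [-0.1 -0.3 -0.1] grip 39.998948592692614 0.361194967155998
L 33 [-1.11 60.92]
M- 35 [-1.18 60.85]
M+ 34 [-0.94 60.84]
R 34 [-0.42 61.01]
strap [ 1.0000e-03 -1.0000e-03  6.2891e+01]
leaf [4.0000e-03 3.0000e-03 6.2911e+01]
t 7.9 pos [529.7 -59.6  35.7] shift [ 112.1 -521.1   35.7] turn [ 0. -0.  0.] q [ 0.05  0.9  -0.04  1.98  0.11  0.26  0.02] F [ 0.4  0.1 -2. ] grip 39.998994302004576 0.3590318943483308
```

View pics/fit2.png

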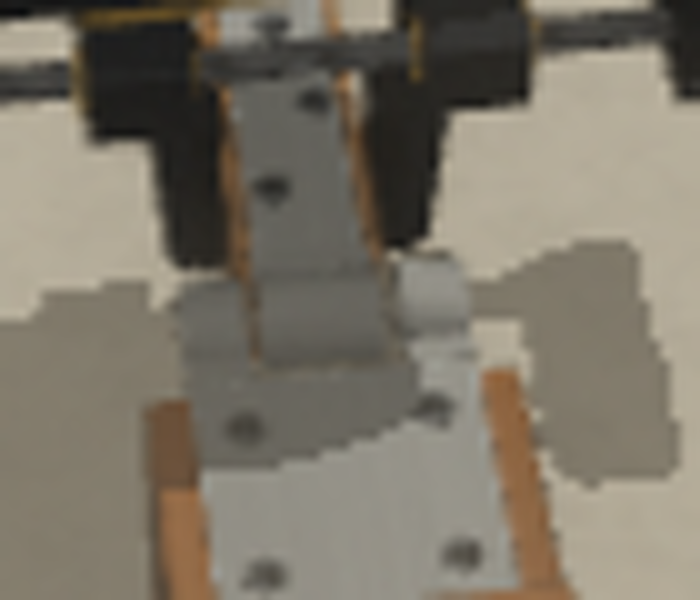

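The three knuckles are collinear: centres are within 0.7 mm in y and 0.2 mm in z, the piece is level, and the middle knuckle at crop (325,315) has similar gaps on both sides. There is no contact force, so I'm handing in.

```bash
python3 -c "
from plant import finish_job
print(finish_job())"
```

```text
the job is handed in; nothing more can be done
None
```

The single-knuckle piece is held in mid-air between the jamb's knuckles, with the holes lined up to within about 1 mm and the piece level. I handed the job in at about 8 s; it returned no verdict.

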